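# Press the bearing cup square into the spare turntable base

## Robot

A 6-joint arm with a two-finger parallel gripper is mounted at the origin on the work surface. World frame = base frame: x ahead of the robot, y to its left, z up, the work surface at z = 0. Lengths are in mm, angles in rad, forces in N, time in s.
With the tool pointing down it reaches from about 350 to 875 mm from the base axis. Payload 4.2 kg.
Tool frame: the origin (TCP) lies midway between the tips of the shut fingers; the grasp point (between the pads) lies 19 mm behind it; z points along the fingers, y is the line along which they close (so a half turn about z gives the same grasp; the last joint's range is limited). The gripper opens to 85 mm and grips with 20 to 120 N. Pads are 22 mm wide; open, the fingers measure 114 mm over their backs; the gripper's body (76 mm by 85 mm) begins 54 mm behind the grasp point. The pads swing forward as they close: fully open they stand 13 mm farther back than shut.
Start: joints at [0.259, 0.385, 0.008, 0, -1.194, -0.259], TCP at [624.979, 0.025, 231.312] pointing down, gripper open.
Joint ranges: [-3.14, 3.14], [-1.21, 2.06], [-1.07, 1.41], [-3.16, 2.05], [-2.99, -0.16], [-3.1, 3.1]. Speed limits (rad/s): [2.79, 2.79, 3.14, 3.14, 3.14, 3.14].

## Interface

Orientations are given as a unit quaternion [x, y, z, w].
In Python, from bench import arm gives the robot as it stands.
- The arm moves only by the tool send_rows, never from a script. Its argument "targets" is a list of rows, each an object of numbers: "gripper": the gripper command: -1 is fully open, 1 is shut, values between are in proportion; "x", "y", "z": the shift along the tool's x, y, z in cm; "ax", "ay", "az": the turn, a rotation vector about the tool's x, y, z in degrees. A call has 1 to 5 rows; each row shifts and turns the commanded pose from where the row before left it, along the tool's axes as they then stand; what a row does not reach is not made up. A row lasts 1/12 s, in which the tool goes at most 41.7 mm and 7.16 degrees, less where a joint would pass 70% of its speed; a pose out of reach is approached as far as the arm can. A call is refused whole if a number of a shift passes 4.17 or a number of a turn 7.16, either way. A call with a gripper value outside its range is refused whole. The fingers move at their own pace and stop on an object; the grip force is fixed at half the most. Time passes only in rows, so rows that do not move let the fingers close. It gives the time, the measured TCP pose, the force, the opening and the grip force at its end, in the units of the state.
- arm.read_state(): the state, without advancing time (a new reading comes with each control period).
- arm.get_image(name): name is "scene" or "side" or "wrist"; returns (picture, depth): 420x560x3 uint8, red, green, blue; 420x560 float32, mm along the optical axis (not along the pixel's ray), 0 where there is no reading.
- arm.camera_model(name): a dict with "fx", "fy", "cx", "cy" (pixels), "distortion" ([k1, k2, p1, p2, k3] as OpenCV has them; the pictures are not rectified), "cam_to_world" (4x4, takes a point from camera to world coordinates). Camera axes: x right, y down, z forward; pixel columns grow to the right and rows downward; lengths in mm; the calibration is good to about 2 mm. A picture is of the moment at which its call begins: read the wrist's pose just before it. camera_model takes no time and is no camera call; for the wrist camera it gives the pose at the moment of the call.
- arm.job_done(): hands the job in; it is judged then, once.
Trained networks look in the newest picture that a camera, given by its name, has taken for a name from the list of things; names that differ only in an ending like _2 or _b are one class to them, and where a whole thing is asked for, a point or a joint stands for the part that bears it (a point fixed in the world has none). Each returns a list of dicts, best first, with "score" (0 to 1); they miss things now and then, are a little off and sometimes report something else, mostly with a low value. They report only what shows in the picture. A call takes as long as a camera call. They do not tell look-alikes from the thing itself.
- arm.boxes_of(camera, thing): "rect" ([left, top, width, height] in pixels, round what is visible of it).
The state is a dict: "clock": time; "joints": joint angles; "joint_vel": joint speeds; "joint_efforts": joint torques, N m; "position": TCP position; "ee_rot": TCP orientation; "contact_force": force on the tool from outside, world axes, zero at the start; "wrist_torque": the same for the moment, N m; "gripper_width": finger opening in mm; "grasp_force": force on a finger pad.
Only numpy, scipy, OpenCV 4.12 (cv2) and the standard library are available. Lean on these libraries where they do the work, as an engineer would, in place of code of your own. Each camera call takes 0.05 s, during which the arm holds its last target. There are 200 camera calls.

## Task

Refit the bearing of the spare lacquered turntable base: set the thick steel bearing cup upright in the mouth of the base's bore and let go, then with the fingertips press it down on its rim a little at a time, on alternating sides, until it sits square and fully home on the rigid spacer ring inside, finishing with a firm, steady push of about 15 N against that stop. It must not cock in the bore by more than about 7 degrees on the way and must not be rammed onto the spacer (stay well under 45 N), which lies at a different depth in every base: feel for it. Leave everything else on the table where it is.

Things in the scene. Friction and masses are not known exactly. Their poses are not given: they have to be found in the camera images.
- bearing_cup: Bearing cup: thick steel ring, outer diameter 56 mm, through hole 30 mm, height 22 mm, about 0.2 kg, shallow ball groove in its upper face (the rim), foot chamfered 1.7 mm over its lowest 2.5 mm. At the start it stands upright on the table. Origin: centre of its underside; z is its axis, up. The rim to press on is 13 mm wide, mid-radius 21.5 mm, 22 mm above the origin.
- base: Spare turntable base: low round block of dark lacquered wood, diameter 160 mm, 45 mm high, fixed to the table, with a blind round bore of 58.6 mm diameter in the middle of its top. Six sprung steel tongues line the bore, their lead-in starting just below the top face; they hold the cup by friction, so it stays where it is pushed. Origin: centre of its underside, z up.
- bore_mouth (a point): Centre of the bore at the base's top face, 45 mm above the table, z up. Starting the cup past the tongues takes up to 15 N, pushing one side of it on 3 to 10 N; a push on one side sinks that side and pivots the cup about the far side. Deep in the bore is fixed a rigid spacer ring, 57 mm outer and 38 mm inner diameter, where the underside must come to rest: 15 to 20 mm below the mouth.
- vase: Plum-glazed porcelain vase, 84 mm wide, 100 mm high, standing loose on the turntable. Origin: centre of its underside. Bystander, fragile.
- turntable: Lacquered wooden turntable, diameter 180 mm, 33 mm high, fixed, carrying the vase. Origin: centre of its underside.
- plaster_rest: White plaster hand rest, 85 x 160 x 40 mm, loose. Origin: centre of its underside. Bystander.
- penlight: Nickel penlight lying on the table, 134 mm long, 15 mm thick, along its x axis. Origin: underside near its middle. Bystander.
- pink_cup: Rose-pink porcelain cup, 72 mm wide, 60 mm high. Origin: centre of its underside. Bystander.
- loupe: Black eye loupe, 40 mm wide, 34 mm high. Origin: centre of its underside. Bystander.
- dust_brush: Dusting brush lying on the table, handle to its -x. Origin: underside. Bystander.
- thin_race: Thin flat steel race washer, 48 mm wide, 6 mm high: not the bearing cup. Origin: centre of its underside. Bystander.
There are look-alikes about, which are no part of the job. Leave any orange or red look-alike of the base alone.

How it is judged:
By the outcome, as a careful person would: the job done as asked, in the order asked, and still so for the second after the job is handed in, with the robot touching nothing.
It also fails if it takes over 72 s, if anything falls off the work surface, if the arm or the gripper's body presses on something with over 40 N, if the wrist force passes 120 N, or if a joint passes its speed limit or range.

## Working session

There is one attempt and no reset: what is moved stays moved. The work goes in short steps, Python scripts to look and compute and a tool call to move; the robot and the scene stay as the last step left them, time stands still between calls to the robot, and variables do not carry over. Pictures are saved under pics/ and viewed, at most 10 in all, crops included, and the job is handed in when it is done.

Besides the shell and the picture viewer there is one more tool, called after "Call:" by a JSON object that holds its "api" and its "payload". send_rows: Moves the arm, as the interface text tells. Its arguments: {"type":"object","properties":{"targets":{"type":"array"}},"required":["targets"]}

```bash
mkdir -p pics; ls
cat > h.py <<'E'
import numpy as np, cv2
from bench import arm
def look(c):
    m=arm.camera_model(c); p,d=arm.get_image(c); return m,p,d
def ray(m,u,v):
    K=np.array([[m['fx'],0,m['cx']],[0,m['fy'],m['cy']],[0,0,1.]])
    return cv2.undistortPoints(np.array([[[u,v]]],float),K,np.array(m['distortion'],float))[0,0]
def w(m,d,u,v):
    x,y=ray(m,u,v); z=d[int(v),int(u)]
    return (np.array(m['cam_to_world'])@[x*z,y*z,z,1])[:3]
def onz(m,u,v,h):
    x,y=ray(m,u,v);T=np.array(m['cam_to_world']);r=T[:3,:3]@[x,y,1];o=T[:3,3]
    return o+r*(h-o[2])/r[2]
def cloud(m,d):
    K=np.array([[m['fx'],0,m['cx']],[0,m['fy'],m['cy']],[0,0,1.]])
    v,u=np.mgrid[:420,:560]
    q=cv2.undistortPoints(np.stack([u,v],-1).reshape(-1,1,2).astype(float),K,np.array(m['distortion'],float)).reshape(420,560,2)
    P=np.dstack([q[...,0]*d,q[...,1]*d,d,np.ones_like(d)])
    return (P@np.array(m['cam_to_world']).T)[...,:3]
E
python3 - <<'E'
from h import *
ims=[]
for c in ['scene','side']:
    m,p,d=look(c)
    cv2.imwrite(f'pics/{c}0.png',p[...,::-1])
    for t in ['bearing_cup','base','thin_race','vase']:
        for b in arm.boxes_of(c,t)[:4]:
            x,y,ww,h=b['rect']; u,v=x+ww/2,y+h/2
            print(c,t,round(b['score'],2),np.round(b['rect']),np.round(w(m,d,u,v)))
s=arm.read_state();print(s)
E
```

```text
pics
scene bearing_cup 0.73 [347. 252.  21.  21.] [482. 247.   0.]
scene base 0.97 [304. 189.  55.  52.] [446.  87.  23.]
scene base 0.86 [301. 146.  51.  43.] [333. -76.  23.]
scene base 0.66 [162. 168.  64.  17.] [ 708. -290.   22.]
scene base 0.61 [274. 273.  44.  26.] [665. 209.   0.]
scene thin_race 0.55 [377. 288.  19.  19.] [492. 369.  -1.]
scene vase 0.85 [191. 211.  32.  35.] [795. -14. 111.]
side bearing_cup 0.79 [287. 287.  22.  21.] [491. 232.  -1.]
side base 0.85 [291. 224.  60.  49.] [449.  86.  25.]
side base 0.81 [339. 184.  58.  47.] [334. -91.  23.]
side base 0.58 [267. 171.  58.  44.] [ 540. -127.   20.]
side thin_race 0.58 [276. 332.  20.  20.] [503. 358.  -0.]
side vase 0.58 [185. 168.  32.  41.] [780. -11. 108.]
{'clock': 0.5, 'joints': array([ 2.58611619e-01,  3.84724403e-01,  7.84160903e-03, -2.02067318e-05,
       -1.19398603e+00, -2.58599692e-01]), 'joint_vel': array([ 9.12502214e-04, -1.51923342e-03, -1.02061900e-05,  3.62372009e-04,
        6.66607459e-05,  6.73423213e-04]), 'joint_efforts': array([-4.83218246e-04, -3.91690457e+01,  1.88443315e+01,  4.18708742e+00,
       -7.46930327e-04,  1.29459883e-07]), 'position': array([6.24956912e+02, 3.22641659e-02, 2.31271429e+02]), 'ee_rot': array([ 7.07108369e-01, -7.07105193e-01, -2.63450021e-05,  2.66106251e-05]), 'contact_force': array([ 0.34924132, -0.30750369,  0.52182262]), 'wrist_torque': array([-0.0418987 ,  0.03630473, -0.07095703]), 'grasp_force': 0.0, 'gripper_width': 85.24792843052153}
```

Run:
```python
import cv2,numpy as np
a=cv2.imread('pics/scene0.png');b=cv2.imread('pics/side0.png')
cv2.imwrite('pics/sc.png',cv2.resize(a[110:330,120:420],(800,586),interpolation=cv2.INTER_CUBIC))
cv2.imwrite('pics/sd.png',cv2.resize(b[130:370,150:450],(740,592),interpolation=cv2.INTER_CUBIC))
```

```text
(no output)
```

View pics/sc.png

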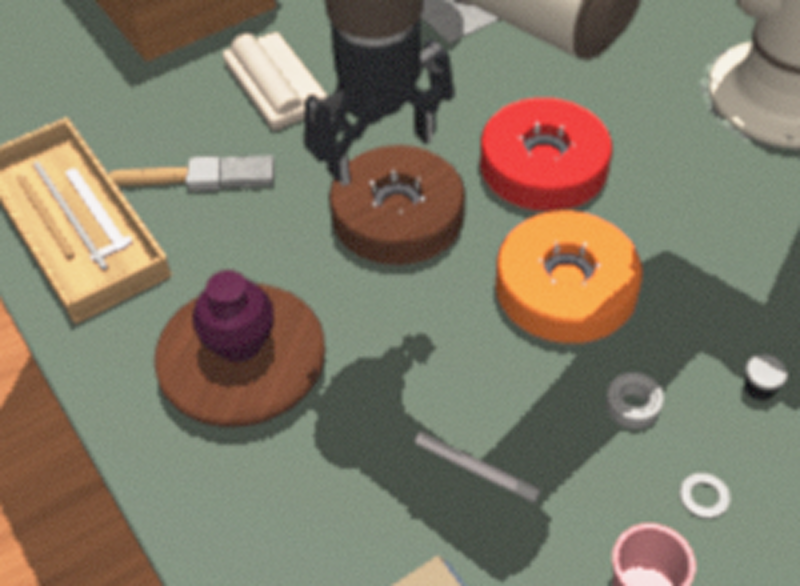

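View pics/sd.png

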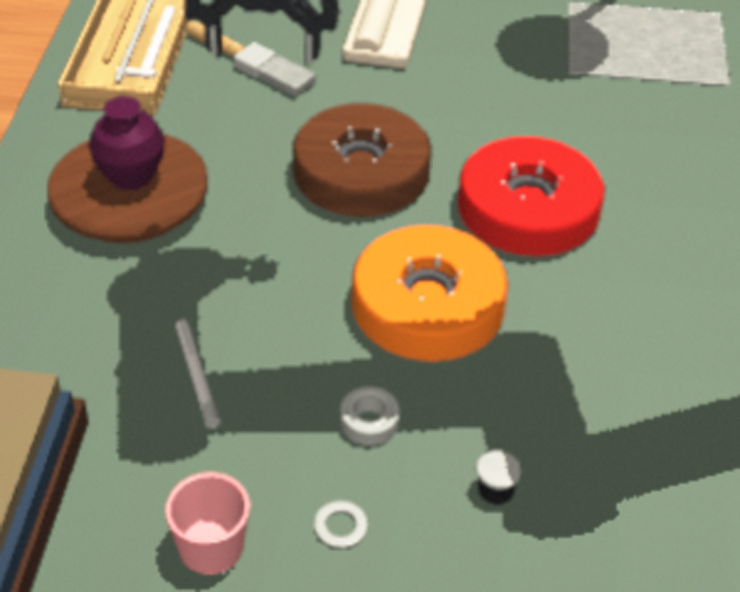

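In the scene crop, the candidates for the base are brown at (398,203), orange at (568,270) and red at (545,150). The dark-wood one, at full-picture pixel (269,186), is mine. For the cup they are the thick ring at (635,400) and the flat race at (705,495), so I choose the thick ring at full-picture pixel (358,260). Next I measure both with the depth images.

```bash
cat >> h.py <<'E'
def circ(P):
    A=np.c_[2*P[:,:2],np.ones(len(P))];s=np.linalg.lstsq(A,(P[:,:2]**2).sum(1),rcond=None)[0]
    return s[:2],np.sqrt(s[2]+s[:2]@s[:2])
def hull(P):
    h=cv2.convexHull(P[:,:2].astype(np.float32))[:,0]; c,r=cv2.minEnclosingCircle(h); return np.array(c),r
E
python3 - <<'E'
from h import *
crops=[]
for c in ['scene','side']:
    m,p,d=look(c); P=cloud(m,d)
    for n,c0,R,lo,hi in [('base',(540,-127),100,39,52),('cup',(486,240),45,17,28)]:
        s=(np.hypot(P[...,0]-c0[0],P[...,1]-c0[1])<R)&(P[...,2]>lo)&(P[...,2]<hi)&(d>0)
        Q=P[s]; print(c,n,len(Q),Q.mean(0).round(1),hull(Q),np.median(Q[:,2]))
    a,b=((269,186),(358,260)) if c=='scene' else ((296,194),(299,297))
    for u,v in (a,b): crops.append(cv2.resize(p[v-28:v+28,u-38:u+38,::-1],(400,295),interpolation=cv2.INTER_CUBIC))
cv2.imwrite('pics/crop1.png',np.vstack([np.hstack(crops[:2]),np.hstack(crops[2:])]))
E
```

```text
scene base 1320 [ 537.6 -107.9   45.4] (array([ 535.81860352, -112.85574341]), 80.7893295288086) 45.51455211390794
scene cup 230 [485.  246.6  21.6] (array([484.69122314, 245.03614807]), 30.124853134155273) 21.58483236991674
side base 1484 [ 537.9 -108.3   47. ] (array([ 538.42175293, -114.44988251]), 82.08675384521484) 47.29769050324734
side cup 318 [487.1 246.5  22.6] (array([487.18704224, 245.34033203]), 30.623506546020508) 22.72052582727497
```

View pics/crop1.png

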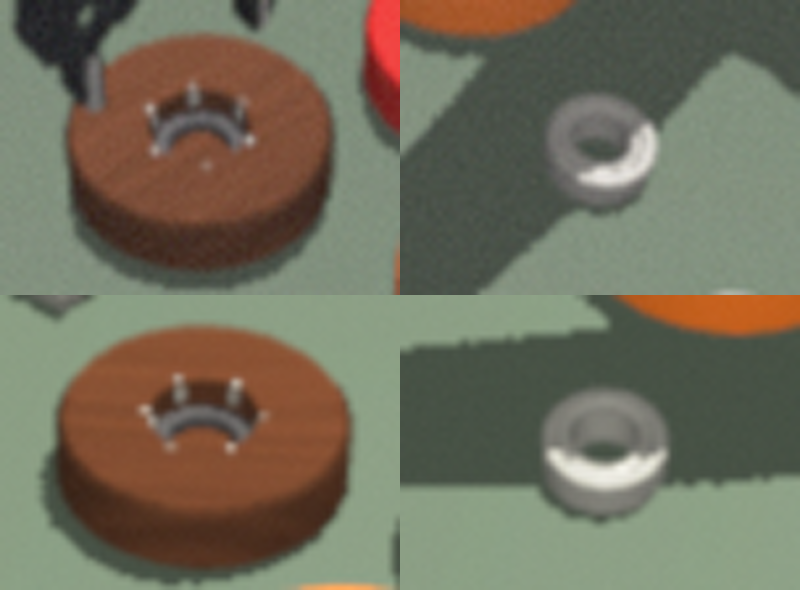

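The close crops confirm both choices: the dark wood base with its steel tongues (left) and the thick steel ring (right). The base is at about (537,-113) and the cup at about (486,245). Moving over the cup.

Call:
{"api": "send_rows", "payload": {"targets": [{"x":-3.5,"y":2,"gripper":-1},{"x":-3.5,"y":2,"gripper":-1},{"x":-3.5,"y":2,"gripper":-1},{"x":-3.5,"y":2,"gripper":-1},{"x":-3.5,"y":2,"gripper":-1}]}}

```text
$.targets[0]: bad value
```

Call:
{"api": "send_rows", "payload": {"targets": [{"x":-3.5,"y":2,"z":1,"gripper":-1},{"x":-3.5,"y":2,"z":3,"gripper":-1},{"z":3,"gripper":-1},{"gripper":-1},{"gripper":-1}]}}

```text
$.targets[0]: bad value
```

Run:
```python
from h import *
m,p,d=look('wrist'); P=cloud(m,d)
s=(np.hypot(P[...,0]-486,P[...,1]-245)<45)&(P[...,2]>16)&(P[...,2]<29)&(d>0)
Q=P[s]; print(len(Q),Q.mean(0).round(1),hull(Q),np.median(Q[:,2])); print(m['cam_to_world'])
st=arm.read_state();print(st['position'],st['ee_rot'],st['contact_force'])
cv2.imwrite('pics/w1.png',p[...,::-1])
```

```text
494 [498.9 236.1  20.9] (array([490.26895142, 243.74389648]), 27.763208389282227) 21.142933336025692
[[-9.99999727e-01  5.70889580e-04 -4.69054681e-04  6.24440196e+02]
 [ 4.09452933e-04  9.56611486e-01  2.91366260e-01 -7.39794298e+01]
 [ 6.15041056e-04  2.91365988e-01 -9.56611459e-01  3.74460587e+02]
 [ 0.00000000e+00  0.00000000e+00  0.00000000e+00  1.00000000e+00]]
[6.24969308e+02 4.44250780e-02 2.31336491e+02] [ 7.07108846e-01 -7.07104716e-01 -1.33801624e-06 -2.28911339e-05] [-0.06181367  0.29435339 -0.2889865 ]
```

View pics/w1.png

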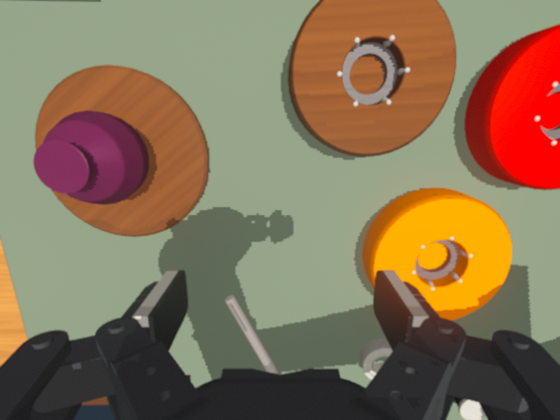

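The rows were refused, probably because every field has to be given. From the start pose the wrist view shows the brown base at (373,75) and the cup at (380,358), partly hidden by a finger. Resending with full rows.

Call:
{"api": "send_rows", "payload": {"targets": [{"x":-3.5,"y":2,"z":0,"ax":0,"ay":0,"az":0,"gripper":-1},{"x":-3.5,"y":2,"z":0,"ax":0,"ay":0,"az":0,"gripper":-1},{"x":-3.5,"y":2,"z":0,"ax":0,"ay":0,"az":0,"gripper":-1},{"x":-3.5,"y":2,"z":0,"ax":0,"ay":0,"az":0,"gripper":-1},{"x":-3.5,"y":2,"z":0,"ax":0,"ay":0,"az":0,"gripper":-1}]}}

```text
clock: 1.07
position: [523.9, 176.3, 231.5]
ee_rot: [-0.707, 0.707, -0.0, 0.0]
contact_force: [-0.2, 0.5, 0.1]
gripper_width: 85.3
grasp_force: 0.0
```

Call:
{"api": "send_rows", "payload": {"targets": [{"x":-3.5,"y":2,"z":1,"ax":0,"ay":0,"az":0,"gripper":-1},{"x":-3.5,"y":2,"z":3,"ax":0,"ay":0,"az":0,"gripper":-1},{"x":0,"y":0,"z":4,"ax":0,"ay":0,"az":0,"gripper":-1},{"x":0,"y":0,"z":0,"ax":0,"ay":0,"az":0,"gripper":-1},{"x":0,"y":0,"z":0,"ax":0,"ay":0,"az":0,"gripper":-1}]}}

```text
clock: 1.48
position: [487.5, 238.4, 155.4]
ee_rot: [0.707, -0.707, 0.0, 0.002]
contact_force: [1.4, 0.7, 1.2]
gripper_width: 85.6
grasp_force: 0.0
```

Run:
```python
from h import *
m,p,d=look('wrist'); P=cloud(m,d)
s=(np.hypot(P[...,0]-486,P[...,1]-245)<45)&(P[...,2]>16)&(P[...,2]<29)&(d>0)
Q=P[s]; print(len(Q),Q.mean(0).round(1),hull(Q),np.median(Q[:,2]))
st=arm.read_state();print(st['position'],st['ee_rot'],st['contact_force'])
cv2.imwrite('pics/w2.png',p[...,::-1])
```

```text
2177 [485.4 244.5  21.1] (array([485.36593628, 245.38929749]), 28.180376052856445) 21.544735199020124
[489.19188406 238.90704682 157.31542064] [ 7.07256758e-01 -7.06956545e-01  5.67686335e-04  2.54139340e-05] [ 0.39469278 -0.65608065 -0.07550076]
```

View pics/w2.png

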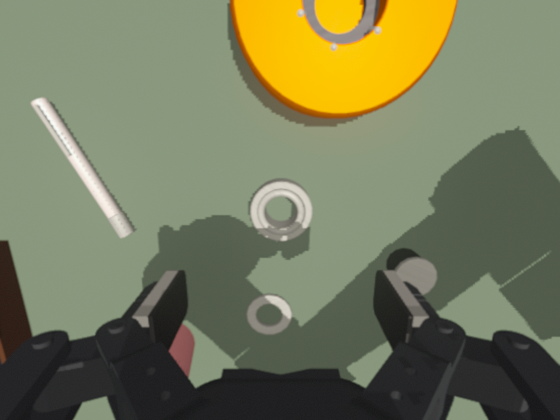

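The cup is at pixel (281,210), which gives (485.4, 245.4) with its full outline seen. The loupe at (412,272) and the race at (269,314) are clear of the fingers. Descending.

Call:
{"api": "send_rows", "payload": {"targets": [{"x":0,"y":0,"z":3,"ax":0,"ay":0,"az":0,"gripper":-1},{"x":0,"y":0,"z":3,"ax":0,"ay":0,"az":0,"gripper":-1},{"x":0,"y":0,"z":2,"ax":0,"ay":0,"az":0,"gripper":-1},{"x":0,"y":0,"z":0,"ax":0,"ay":0,"az":0,"gripper":-1},{"x":0,"y":0,"z":0,"ax":0,"ay":0,"az":0,"gripper":-1}]}}

```text
clock: 1.95
position: [490.1, 238.8, 77.9]
ee_rot: [-0.707, 0.707, -0.0, 0.001]
contact_force: [0.0, -0.4, 0.6]
gripper_width: 85.1
grasp_force: 0.0
```

Call:
{"api": "send_rows", "payload": {"targets": [{"x":0,"y":0,"z":0,"ax":0,"ay":0,"az":0,"gripper":-1}]}}

```text
clock: 2.03
position: [490.6, 239.7, 79.1]
ee_rot: [-0.707, 0.707, -0.001, 0.002]
contact_force: [-0.4, 0.1, 0.0]
gripper_width: 85.4
grasp_force: 0.0
```

Call:
{"api": "send_rows", "payload": {"targets": [{"x":-0.6,"y":0.5,"z":1,"ax":0,"ay":0,"az":0,"gripper":-1},{"x":0,"y":0,"z":2,"ax":0,"ay":0,"az":0,"gripper":-1},{"x":0,"y":0,"z":2,"ax":0,"ay":0,"az":0,"gripper":-1},{"x":0,"y":0,"z":0.4,"ax":0,"ay":0,"az":0,"gripper":-1},{"x":0,"y":0,"z":0,"ax":0,"ay":0,"az":0,"gripper":-1}]}}

```text
clock: 2.45
position: [484.0, 245.2, 23.1]
ee_rot: [0.707, -0.707, 0.0, -0.0]
contact_force: [0.3, -0.2, 0.6]
gripper_width: 85.7
grasp_force: 0.0
```

Call:
{"api": "send_rows", "payload": {"targets": [{"x":0,"y":0,"z":0,"ax":0,"ay":0,"az":0,"gripper":-1}]}}

```text
clock: 2.53
position: [484.7, 245.8, 24.2]
ee_rot: [0.707, -0.707, 0.0, -0.002]
contact_force: [0.6, 0.0, 0.5]
gripper_width: 85.2
grasp_force: 0.0
```

Call:
{"api": "send_rows", "payload": {"targets": [{"x":0,"y":0,"z":1,"ax":0,"ay":0,"az":0,"gripper":-1},{"x":0,"y":0,"z":0.9,"ax":0,"ay":0,"az":0,"gripper":-1},{"x":0,"y":0,"z":0,"ax":0,"ay":0,"az":0,"gripper":-1},{"x":0,"y":0,"z":0,"ax":0,"ay":0,"az":0,"gripper":1},{"x":0,"y":0,"z":0,"ax":0,"ay":0,"az":0,"gripper":1}]}}

```text
clock: 2.95
position: [483.5, 245.1, 3.4]
ee_rot: [0.707, -0.707, 0.0, 0.0]
contact_force: [-0.8, -0.7, 0.6]
gripper_width: 63.8
grasp_force: 0.0
```

Call:
{"api": "send_rows", "payload": {"targets": [{"x":0,"y":0,"z":0,"ax":0,"ay":0,"az":0,"gripper":1},{"x":0,"y":0,"z":0,"ax":0,"ay":0,"az":0,"gripper":1},{"x":0,"y":0,"z":0,"ax":0,"ay":0,"az":0,"gripper":1},{"x":0,"y":0,"z":0,"ax":0,"ay":0,"az":0,"gripper":1},{"x":0,"y":0,"z":0,"ax":0,"ay":0,"az":0,"gripper":1}]}}

```text
clock: 3.37
position: [484.2, 245.6, 4.5]
ee_rot: [0.707, -0.707, 0.0, -0.001]
contact_force: [-0.2, -0.9, 4.9]
gripper_width: 53.9
grasp_force: 63.0
```

Call:
{"api": "send_rows", "payload": {"targets": [{"x":0,"y":0,"z":-1,"ax":0,"ay":0,"az":0,"gripper":1},{"x":0,"y":0,"z":-3,"ax":0,"ay":0,"az":0,"gripper":1},{"x":0,"y":0,"z":-4,"ax":0,"ay":0,"az":0,"gripper":1},{"x":0,"y":0,"z":-4,"ax":0,"ay":0,"az":0,"gripper":1},{"x":0,"y":0,"z":-2,"ax":0,"ay":0,"az":0,"gripper":1}]}}

```text
clock: 3.78
position: [484.7, 246.0, 148.4]
ee_rot: [0.707, -0.707, 0.0, -0.003]
contact_force: [0.1, 0.3, -1.2]
gripper_width: 53.6
grasp_force: 64.1
```

Run:
```python
from h import *
m,p,d=look('wrist'); P=cloud(m,d)
st=arm.read_state();print(st['position'],st['contact_force'],st['gripper_width'])
T=st['position']
s=(np.hypot(P[...,0]-T[0],P[...,1]-T[1])<45)&(P[...,2]>T[2]-30)&(P[...,2]<T[2]+30)&(d>0)
Q=P[s];print(len(Q),Q.mean(0),Q.min(0),Q.max(0))
cv2.imwrite('pics/w3.png',p[...,::-1])
```

```text
[486.16450437 247.09423228 151.29547893] [1.58760772 1.2189337  0.63758326] 53.22042733061296
12901 [483.83995256 243.09992098 164.24240662] [443.33672366 217.72569887 143.67277074] [524.79906132 274.34814841 181.29389781]
```

View pics/w3.png

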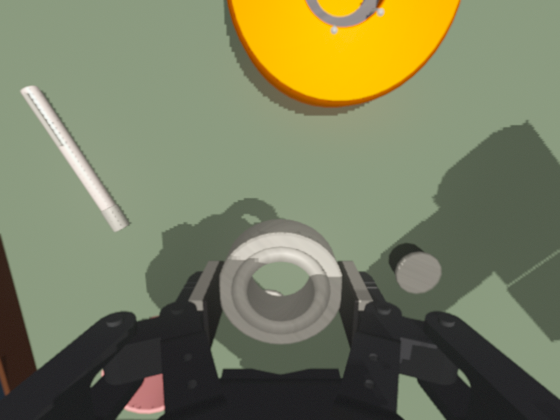

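The cup is held upright and centred at pixel (281,285). Moving towards the base, stopping short of it for a look.

Call:
{"api": "send_rows", "payload": {"targets": [{"x":3.5,"y":-0.6,"z":0,"ax":0,"ay":0,"az":0,"gripper":1},{"x":3.5,"y":-0.6,"z":0,"ax":0,"ay":0,"az":0,"gripper":1},{"x":3.5,"y":-0.6,"z":0,"ax":0,"ay":0,"az":0,"gripper":1},{"x":3.5,"y":-0.6,"z":0,"ax":0,"ay":0,"az":0,"gripper":1},{"x":3.5,"y":-0.6,"z":0,"ax":0,"ay":0,"az":0,"gripper":1}]}}

```text
clock: 4.25
position: [512.4, 68.4, 143.1]
ee_rot: [0.707, -0.707, -0.001, 0.001]
contact_force: [0.7, -0.7, -1.4]
gripper_width: 53.4
grasp_force: 64.0
```

Call:
{"api": "send_rows", "payload": {"targets": [{"x":3.5,"y":-0.6,"z":0,"ax":0,"ay":0,"az":0,"gripper":1},{"x":3.5,"y":-0.6,"z":0,"ax":0,"ay":0,"az":0,"gripper":1},{"x":3.5,"y":-0.6,"z":0,"ax":0,"ay":0,"az":0,"gripper":1},{"x":2,"y":-0.3,"z":0,"ax":0,"ay":0,"az":0,"gripper":1},{"x":0,"y":0,"z":0,"ax":0,"ay":0,"az":0,"gripper":1}]}}

```text
clock: 4.67
position: [533.5, -58.3, 142.7]
ee_rot: [-0.705, 0.709, 0.001, -0.001]
contact_force: [-0.2, 0.7, -1.5]
gripper_width: 53.5
grasp_force: 64.1
```

Call:
{"api": "send_rows", "payload": {"targets": [{"x":0,"y":0,"z":0,"ax":0,"ay":0,"az":0,"gripper":1},{"x":0,"y":0,"z":0,"ax":0,"ay":0,"az":0,"gripper":1}]}}

```text
clock: 4.83
position: [533.7, -54.8, 143.0]
ee_rot: [-0.707, 0.707, 0.001, -0.0]
contact_force: [0.0, 0.8, -2.0]
gripper_width: 53.7
grasp_force: 64.1
```

```bash
cat >> h.py <<'E'
def base(c='wrist',c0=(537,-113)):
    m,p,d=look(c); P=cloud(m,d)
    r=np.hypot(P[...,0]-c0[0],P[...,1]-c0[1])
    s=(r<90)&(P[...,2]>40)&(P[...,2]<51)&(d>0)
    s&=True
    Q=P[s]; h=cv2.convexHull(Q[:,:2].astype(np.float32))[:,0]
    z=np.median(Q[:,2])
    # inner: holes of mask
    mk=s.astype(np.uint8); cs,hi=cv2.findContours(mk,cv2.RETR_CCOMP,cv2.CHAIN_APPROX_NONE)
    out=[]
    for k,cc in enumerate(cs):
        if hi[0][k][3]>=0 and len(cc)>40:
            W=np.array([onz(m,u,v,45) for u,v in cc[:,0]]); out.append((circ(W),len(cc)))
    return m,p,d,P,hull(Q),circ(h),z,out
def rim(P,d,T):
    r=np.hypot(P[...,0]-T[0],P[...,1]-T[1])
    s=(r<27)&(r>15)&(abs(P[...,2]-(T[2]+17))<6)&(d>0); Q=P[s]
    A=np.c_[Q[:,:2]-T[:2],np.ones(len(Q))]
    for _ in range(4):
        f=np.linalg.lstsq(A,Q[:,2],rcond=None)[0]; k=abs(A@f-Q[:,2])<1.5; A,Q=A[k],Q[k]
    return f,len(Q),hull(Q)
E
python3 - <<'E'
from h import *
T=arm.read_state()['position']; print(T)
m,p,d,P,*o=base(); print(*o,sep='\n'); print('rim',rim(P,d,T))
cv2.imwrite('pics/w4.png',p[...,::-1])
E
```

```text
[533.7121025  -54.78595849 143.02081205]
(array([ 536.62597656, -115.08529663]), 79.84803771972656)
(array([ 536.63600266, -115.19052357]), np.float64(79.50409649670371))
45.48850552793154
[((array([ 536.24535456, -115.33705263]), np.float64(28.67175073972914)), 238)]
rim (array([ 1.56688396e-02, -1.41366518e-02,  1.60024589e+02]), 3610, (array([533.71875   , -54.78721237]), 26.994596481323242))
```

View pics/w4.png

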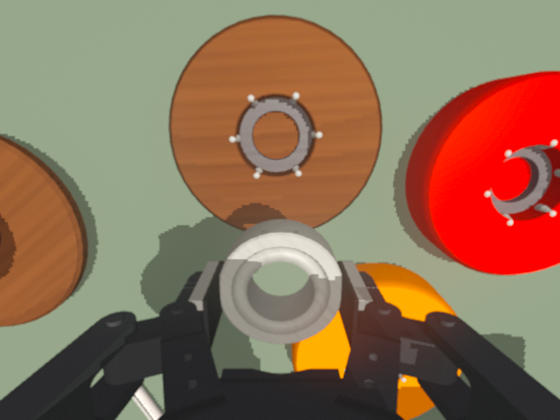

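Bore at pixel (275,135), dark base, centre about (536.4,-115.2). Now the cup's offset in the same camera, and a rough spacer depth.

Run:
```python
from h import *
T=arm.read_state()['position']
m,p,d=look('wrist'); P=cloud(m,d)
dx=P[...,0]-T[0];dy=P[...,1]-T[1];z=P[...,2]
s=(np.hypot(dx,dy)<34)&(abs(z-T[2]-17)<2.5)&(d>0)
Q=np.c_[dx[s],dy[s]]
# outer/inner edges along angle bins
for c in [np.zeros(2)]:
  for _ in range(5):
    a=np.degrees(np.arctan2(Q[:,1]-c[1],Q[:,0]-c[0]));r=np.hypot(*(Q-c).T);E=[];I=[]
    for b in np.arange(-180,180,8):
        k=(a>=b)&(a<b+8)
        if k.sum()<15: continue
        if 40<abs(b+4)<140: E.append(Q[k][np.argsort(r[k])[-3]])
        I.append(Q[k][np.argsort(r[k])[2]])
    co,ro=circ(np.array(E));ci,ri=circ(np.array(I)); c=ci
print('outer',co,ro,'inner',ci,ri)
r=np.hypot(P[...,0]-536.4,P[...,1]+115.2)
for lo,hi in [(0,17),(20,24),(24,27),(32,60)]:
    k=(r>lo)&(r<hi)&(d>0)&(z<60); print(lo,hi,np.percentile(z[k],[10,50,90]).round(1))
```

```text
outer [-0.71665318 -0.33067124] 27.717065467516488 inner [-0.74749616 -0.14921235] 14.864915224448618
0 17 [18.7 19.5 20.5]
20 24 [26.9 27.7 28.6]
24 27 [26.9 27.8 28.7]
32 60 [44.7 45.5 46.4]
```

Call:
{"api": "send_rows", "payload": {"targets": [{"x":2,"y":-0.34,"z":0,"ax":0,"ay":0,"az":0,"gripper":1},{"x":2,"y":0,"z":1,"ax":0,"ay":0,"az":0,"gripper":1},{"x":2,"y":0,"z":3,"ax":0,"ay":0,"az":0,"gripper":1},{"x":0,"y":0,"z":3,"ax":0,"ay":0,"az":0,"gripper":1},{"x":0,"y":0,"z":1,"ax":0,"ay":0,"az":0,"gripper":1}]}}

```text
clock: 5.35
position: [534.7, -114.7, 59.7]
ee_rot: [-0.707, 0.708, 0.003, -0.002]
contact_force: [-0.9, -0.0, -2.4]
gripper_width: 53.9
grasp_force: 64.0
```

Call:
{"api": "send_rows", "payload": {"targets": [{"x":0,"y":0,"z":0,"ax":0,"ay":0,"az":0,"gripper":1},{"x":0,"y":0,"z":0,"ax":0,"ay":0,"az":0,"gripper":1},{"x":0,"y":0,"z":0,"ax":0,"ay":0,"az":0,"gripper":1}]}}

```text
clock: 5.6
position: [539.4, -114.1, 65.2]
ee_rot: [0.708, -0.706, 0.001, -0.001]
contact_force: [-0.4, -0.0, -1.4]
gripper_width: 53.5
grasp_force: 64.0
```

Run:
```python
from h import *
s=arm.read_state();T=s['position'];print(T,s['ee_rot'],s['contact_force'])
m,p,d,P,*o=base(c0=(536.4,-115.2)); print(*o,sep='\n')
r=rim(P,d,T);print('rim',r)
```

```text
[ 539.4462899  -114.10450941   65.16036781] [ 0.70786643 -0.70634431  0.00128761 -0.0010886 ] [-0.41031195 -0.04588415 -1.35128232]
(array([ 536.77032471, -115.64356995]), 79.59419250488281)
(array([ 536.77146756, -116.68605511]), np.float64(78.5750797333447))
45.47467258896191
[]
rim (array([ 2.09275694e-02, -1.53649889e-02,  8.21515126e+01]), 3580, (array([ 539.45629883, -114.12354279]), 26.988513946533203))
```

Call:
{"api": "send_rows", "payload": {"targets": [{"x":0.1,"y":0.2,"z":0.5,"ax":0,"ay":0,"az":0,"gripper":1},{"x":0,"y":0,"z":0.5,"ax":0,"ay":0,"az":0,"gripper":1},{"x":0,"y":0,"z":0,"ax":0,"ay":0,"az":0,"gripper":1},{"x":0,"y":0,"z":0,"ax":0,"ay":0,"az":0,"gripper":1},{"x":0,"y":0,"z":0,"ax":0,"ay":0,"az":0,"gripper":1}]}}

```text
clock: 6.07
position: [535.9, -116.0, 53.5]
ee_rot: [0.707, -0.707, 0.0, -0.0]
contact_force: [-0.4, -0.9, -2.4]
gripper_width: 54.1
grasp_force: 64.1
```

Run:
```python
from h import *
P=[arm.read_state()['position'].round(1)]
for _ in range(3): arm.get_image('side'); P.append(arm.read_state()['position'].round(1))
print(P)
```

```text
[array([ 535.9, -116. ,   53.5]), array([ 535.9, -116. ,   53.6]), array([ 536. , -116. ,   53.6]), array([ 535.9, -116. ,   53.6])]
```

Call:
{"api": "send_rows", "payload": {"targets": [{"x":-0.08,"y":-0.12,"z":0,"ax":0,"ay":0,"az":0,"gripper":1},{"x":0,"y":0,"z":0.15,"ax":0,"ay":0,"az":0,"gripper":1},{"x":0,"y":0,"z":0.15,"ax":0,"ay":0,"az":0,"gripper":1},{"x":0,"y":0,"z":0,"ax":0,"ay":0,"az":0,"gripper":1},{"x":0,"y":0,"z":0,"ax":0,"ay":0,"az":0,"gripper":1}]}}

```text
clock: 6.63
position: [536.8, -115.2, 50.2]
ee_rot: [-0.707, 0.707, 0.0, -0.0]
contact_force: [-0.2, -0.2, -1.5]
gripper_width: 53.1
grasp_force: 64.1
```

Call:
{"api": "send_rows", "payload": {"targets": [{"x":0,"y":0,"z":0.1,"ax":0,"ay":0,"az":0,"gripper":1},{"x":0,"y":0,"z":0.1,"ax":0,"ay":0,"az":0,"gripper":1},{"x":0,"y":0,"z":0,"ax":0,"ay":0,"az":0,"gripper":1},{"x":0,"y":0,"z":0,"ax":0,"ay":0,"az":0,"gripper":1}]}}

```text
clock: 6.97
position: [536.9, -115.2, 48.3]
ee_rot: [-0.707, 0.707, 0.0, -0.0]
contact_force: [0.5, 0.6, -2.0]
gripper_width: 53.4
grasp_force: 64.1
```

Nothing touched yet, with the cup's bottom at about 43. Going on in 1 mm steps.

Call:
{"api": "send_rows", "payload": {"targets": [{"x":0,"y":0,"z":0.1,"ax":0,"ay":0,"az":0,"gripper":1},{"x":0,"y":0,"z":0,"ax":0,"ay":0,"az":0,"gripper":1},{"x":0,"y":0,"z":0,"ax":0,"ay":0,"az":0,"gripper":1}]}}

```text
clock: 7.22
position: [537.0, -115.2, 47.4]
ee_rot: [-0.707, 0.707, 0.0, -0.0]
contact_force: [0.2, 0.6, -1.0]
gripper_width: 53.6
grasp_force: 64.1
```

Call:
{"api": "send_rows", "payload": {"targets": [{"x":0,"y":0,"z":0.1,"ax":0,"ay":0,"az":0,"gripper":1},{"x":0,"y":0,"z":0,"ax":0,"ay":0,"az":0,"gripper":1},{"x":0,"y":0,"z":0,"ax":0,"ay":0,"az":0,"gripper":1}]}}

```text
clock: 7.47
position: [536.9, -115.2, 46.4]
ee_rot: [-0.707, 0.707, 0.0, -0.0]
contact_force: [0.1, -0.7, -1.6]
gripper_width: 53.6
grasp_force: 64.1
```

Call:
{"api": "send_rows", "payload": {"targets": [{"x":0,"y":0,"z":0.1,"ax":0,"ay":0,"az":0,"gripper":1},{"x":0,"y":0,"z":0,"ax":0,"ay":0,"az":0,"gripper":1},{"x":0,"y":0,"z":0,"ax":0,"ay":0,"az":0,"gripper":1}]}}

```text
clock: 7.72
position: [537.0, -115.2, 45.4]
ee_rot: [0.707, -0.707, -0.0, 0.0]
contact_force: [-0.0, -0.1, -2.8]
gripper_width: 53.3
grasp_force: 64.1
```

Run:
```python
from h import *
s=arm.read_state();T=s['position'];print(T,s['contact_force'],s['wrist_torque'])
m,p,d=look('wrist');P=cloud(m,d);print(rim(P,d,T))
k=(np.hypot(P[...,0]-536.6,P[...,1]+115.2)<70)&(np.hypot(P[...,0]-536.6,P[...,1]+115.2)>35)&(abs(P[...,2]-45)<3);print(np.median(P[k][:,2]))
cv2.imwrite('pics/w5.png',p[...,::-1])
```

```text
[ 536.95994596 -115.15061864   45.37958602] [-0.02441417 -0.10105768 -2.77482727] [-0.02003583 -0.02542563  0.01246375]
(array([ 1.61520227e-02, -1.66664939e-02,  6.23290501e+01]), 3622, (array([ 536.97302246, -115.14879608]), 26.98508071899414))
45.525894511908064
```

View pics/w5.png

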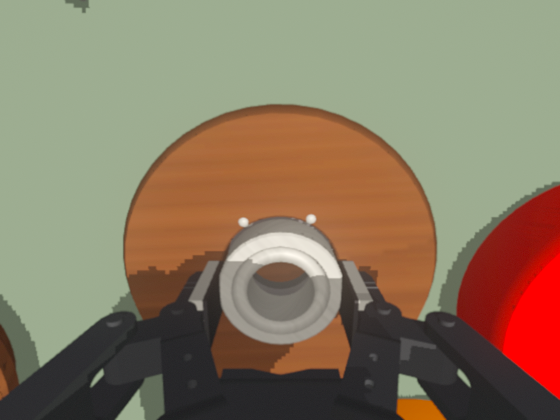

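Call:
{"api": "send_rows", "payload": {"targets": [{"x":0,"y":0,"z":0.1,"ax":0,"ay":0,"az":0,"gripper":1},{"x":0,"y":0,"z":0,"ax":0,"ay":0,"az":0,"gripper":1},{"x":0,"y":0,"z":0,"ax":0,"ay":0,"az":0,"gripper":1}]}}

```text
clock: 8.02
position: [536.9, -115.1, 44.3]
ee_rot: [-0.707, 0.707, 0.0, -0.0]
contact_force: [0.4, 0.6, -1.9]
gripper_width: 53.4
grasp_force: 64.1
```

Call:
{"api": "send_rows", "payload": {"targets": [{"x":0,"y":0,"z":0.1,"ax":0,"ay":0,"az":0,"gripper":1},{"x":0,"y":0,"z":0,"ax":0,"ay":0,"az":0,"gripper":1},{"x":0,"y":0,"z":0,"ax":0,"ay":0,"az":0,"gripper":1}]}}

```text
clock: 8.27
position: [537.0, -115.1, 43.4]
ee_rot: [0.707, -0.707, -0.0, 0.0]
contact_force: [-0.4, -0.1, -1.0]
gripper_width: 53.8
grasp_force: 64.1
```

Call:
{"api": "send_rows", "payload": {"targets": [{"x":0,"y":0,"z":0.1,"ax":0,"ay":0,"az":0,"gripper":1},{"x":0,"y":0,"z":0,"ax":0,"ay":0,"az":0,"gripper":1},{"x":0,"y":0,"z":0,"ax":0,"ay":0,"az":0,"gripper":1}]}}

```text
clock: 8.52
position: [537.2, -115.2, 42.5]
ee_rot: [0.707, -0.707, 0.0, -0.0]
contact_force: [0.4, 0.0, -1.7]
gripper_width: 53.7
grasp_force: 64.2
```

Call:
{"api": "send_rows", "payload": {"targets": [{"x":0,"y":0,"z":0.05,"ax":0,"ay":0,"az":0,"gripper":1},{"x":0,"y":0,"z":0,"ax":0,"ay":0,"az":0,"gripper":1},{"x":0,"y":0,"z":0,"ax":0,"ay":0,"az":0,"gripper":1}]}}

```text
clock: 8.77
position: [537.2, -115.2, 42.2]
ee_rot: [0.707, -0.707, 0.0, -0.0]
contact_force: [-0.2, 0.5, 0.3]
gripper_width: 53.7
grasp_force: 65.2
```

Call:
{"api": "send_rows", "payload": {"targets": [{"x":0,"y":0,"z":0.05,"ax":0,"ay":0,"az":0,"gripper":1},{"x":0,"y":0,"z":0,"ax":0,"ay":0,"az":0,"gripper":1},{"x":0,"y":0,"z":0,"ax":0,"ay":0,"az":0,"gripper":1}]}}

```text
clock: 9.02
position: [537.3, -115.2, 42.0]
ee_rot: [0.707, -0.707, 0.0, -0.0]
contact_force: [-1.5, -0.8, 5.0]
gripper_width: 53.9
grasp_force: 67.0
```

Run:
```python
from h import *
s=arm.read_state();T=s['position'];print(T,s['contact_force'],s['wrist_torque'])
m,p,d=look('side');P=cloud(m,d)
a=cv2.resize(p[160:230,250:345,::-1],(800,590),interpolation=cv2.INTER_CUBIC)
cv2.imwrite('pics/s2.png',a)
m,p,d=look('wrist');P=cloud(m,d);print(rim(P,d,T))
```

```text
[ 537.3104608  -115.1954622    42.03421644] [-1.45736834 -0.77260412  5.02705351] [ 0.0257709   0.32470622 -0.01506563]
(array([ 1.67091453e-02, -1.51775005e-02,  5.89906512e+01]), 3585, (array([ 537.31054688, -115.195961  ]), 26.996788024902344))
```

View pics/s2.png

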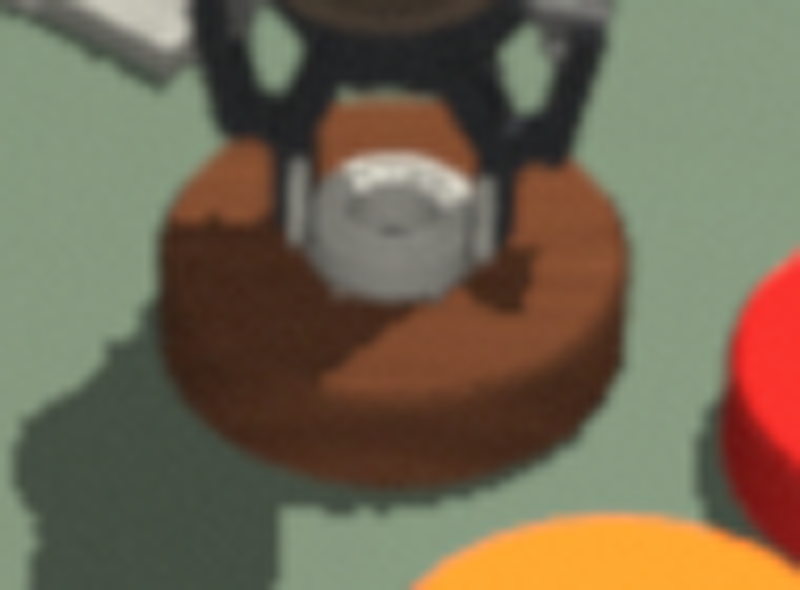

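The side view shows the cup standing in the mouth between the pads, with the fingertips almost on the base top; contact is about 5 N and the cup is 8.5 mm deep. Letting go and rising.

Call:
{"api": "send_rows", "payload": {"targets": [{"x":0,"y":0,"z":0,"ax":0,"ay":0,"az":0,"gripper":-1},{"x":0,"y":0,"z":0,"ax":0,"ay":0,"az":0,"gripper":-1},{"x":0,"y":0,"z":0,"ax":0,"ay":0,"az":0,"gripper":-1},{"x":0,"y":0,"z":0,"ax":0,"ay":0,"az":0,"gripper":-1},{"x":0,"y":0,"z":0,"ax":0,"ay":0,"az":0,"gripper":-1}]}}

```text
clock: 9.53
position: [536.9, -115.2, 41.1]
ee_rot: [-0.707, 0.707, 0.0, -0.0]
contact_force: [0.1, -0.6, -0.3]
gripper_width: 85.5
grasp_force: 0.0
```

Call:
{"api": "send_rows", "payload": {"targets": [{"x":0,"y":0,"z":-1,"ax":0,"ay":0,"az":0,"gripper":-1},{"x":0,"y":0,"z":-2,"ax":0,"ay":0,"az":0,"gripper":-1},{"x":0,"y":0,"z":-2,"ax":0,"ay":0,"az":0,"gripper":-1},{"x":0,"y":0,"z":0,"ax":0,"ay":0,"az":0,"gripper":1},{"x":0,"y":0,"z":0,"ax":0,"ay":0,"az":0,"gripper":1}]}}

```text
clock: 9.95
position: [537.9, -115.1, 93.2]
ee_rot: [-0.707, 0.707, -0.001, 0.001]
contact_force: [-0.0, -0.6, -0.3]
gripper_width: 63.8
grasp_force: 0.0
```

Call:
{"api": "send_rows", "payload": {"targets": [{"x":0,"y":0,"z":0,"ax":0,"ay":0,"az":0,"gripper":1},{"x":0,"y":0,"z":0,"ax":0,"ay":0,"az":0,"gripper":1},{"x":0,"y":0,"z":0,"ax":0,"ay":0,"az":0,"gripper":1},{"x":0,"y":0,"z":0,"ax":0,"ay":0,"az":0,"gripper":1},{"x":0,"y":0,"z":0,"ax":0,"ay":0,"az":0,"gripper":1}]}}

```text
clock: 10.37
position: [536.7, -115.2, 90.9]
ee_rot: [-0.707, 0.707, 0.0, -0.0]
contact_force: [-0.3, -0.2, -0.6]
gripper_width: 0.6
grasp_force: 0.0
```

```bash
cat >> h.py <<'E'
def cup(ref=None):
    m,p,d=look('wrist');P=cloud(m,d);dx=P[...,0]-536.6;dy=P[...,1]+115.2;r=np.hypot(dx,dy)
    b=(r>36)&(r<75)&(abs(P[...,2]-45)<4)&(d>0)
    def plane(s,n):
        A=np.c_[dx[s],dy[s],np.ones(s.sum())];z=P[...,2][s]
        for _ in range(5):
            f=np.linalg.lstsq(A,z,rcond=None)[0];k=abs(A@f-z)<n;A,z=A[k],z[k]
        return f,len(z)
    fb,nb=plane(b,1.2); out=dict(base=fb.round(4),nb=nb)
    s=(r<28)&(r>14)&(P[...,2]>42)&(P[...,2]<70)&(d>0)
    z0=np.median(P[...,2][s]); s&=abs(P[...,2]-z0)<4
    f,n=plane(s,1.2); t=f[:2]-fb[:2]
    out.update(rim=f.round(4),n=n,tilt_deg=np.degrees(t).round(2),height=(f[2]-fb[2]).round(2))
    return out,p
E
python3 - <<'E'
from h import *
s=arm.read_state();print(s['position'],s['contact_force'],s['gripper_width'])
o,p=cup();print(o);cv2.imwrite('pics/w6.png',p[...,::-1])
E
```

```text
[ 536.69489267 -115.17838151   90.86042702] [-0.29567643 -0.2228605  -0.60654854] 0.5998694853763727
{'base': array([-6.000e-04, -8.000e-04,  4.551e+01]), 'nb': 25702, 'rim': array([-1.48000e-02, -8.40000e-03,  5.83556e+01]), 'n': 1441, 'tilt_deg': array([-0.81, -0.43]), 'height': np.float64(12.85)}
```

View pics/w6.png

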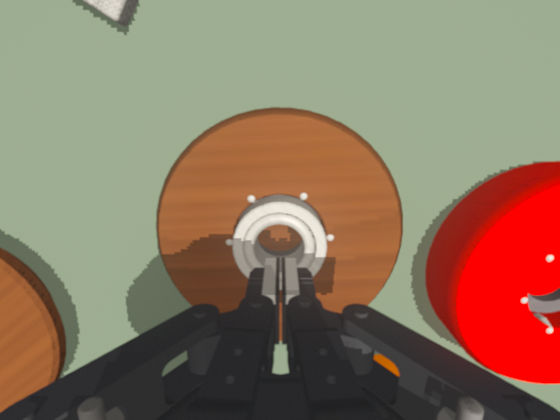

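The cup stands free in the mouth at pixel (280,240), less than 1° off square and 9 mm deep. Fingers are shut. First press on the +x side (tool y -2.15 cm).

Call:
{"api": "send_rows", "payload": {"targets": [{"x":0,"y":-2.15,"z":0,"ax":0,"ay":0,"az":0,"gripper":1},{"x":0,"y":0,"z":1.5,"ax":0,"ay":0,"az":0,"gripper":1},{"x":0,"y":0,"z":1.5,"ax":0,"ay":0,"az":0,"gripper":1},{"x":0,"y":0,"z":0,"ax":0,"ay":0,"az":0,"gripper":1},{"x":0,"y":0,"z":0,"ax":0,"ay":0,"az":0,"gripper":1}]}}

```text
clock: 10.83
position: [557.9, -115.3, 60.7]
ee_rot: [0.707, -0.707, -0.001, 0.001]
contact_force: [-0.4, 0.4, 0.3]
gripper_width: -0.1
grasp_force: 0.0
```

Call:
{"api": "send_rows", "payload": {"targets": [{"x":0,"y":0,"z":0.15,"ax":0,"ay":0,"az":0,"gripper":1},{"x":0,"y":0,"z":0.1,"ax":0,"ay":0,"az":0,"gripper":1},{"x":0,"y":0,"z":0,"ax":0,"ay":0,"az":0,"gripper":1},{"x":0,"y":0,"z":0,"ax":0,"ay":0,"az":0,"gripper":1}]}}

```text
clock: 11.17
position: [558.7, -115.2, 59.5]
ee_rot: [0.707, -0.707, 0.0, -0.0]
contact_force: [-0.4, 0.5, -0.4]
gripper_width: 0.0
grasp_force: 0.0
```

Call:
{"api": "send_rows", "payload": {"targets": [{"x":0,"y":0,"z":0.1,"ax":0,"ay":0,"az":0,"gripper":1},{"x":0,"y":0,"z":0,"ax":0,"ay":0,"az":0,"gripper":1},{"x":0,"y":0,"z":0,"ax":0,"ay":0,"az":0,"gripper":1}]}}

```text
clock: 11.42
position: [558.5, -115.1, 58.1]
ee_rot: [-0.707, 0.707, -0.0, 0.0]
contact_force: [-0.3, -0.7, -0.6]
gripper_width: 0.4
grasp_force: 0.0
```

Call:
{"api": "send_rows", "payload": {"targets": [{"x":0,"y":0,"z":0.1,"ax":0,"ay":0,"az":0,"gripper":1},{"x":0,"y":0,"z":0,"ax":0,"ay":0,"az":0,"gripper":1},{"x":0,"y":0,"z":0,"ax":0,"ay":0,"az":0,"gripper":1}]}}

```text
clock: 11.67
position: [558.8, -115.2, 57.2]
ee_rot: [0.707, -0.707, 0.0, -0.0]
contact_force: [0.1, 1.0, 1.5]
gripper_width: -0.1
grasp_force: 0.7
```

Call:
{"api": "send_rows", "payload": {"targets": [{"x":0,"y":0,"z":0.1,"ax":0,"ay":0,"az":0,"gripper":1},{"x":0,"y":0,"z":0,"ax":0,"ay":0,"az":0,"gripper":1},{"x":0,"y":0,"z":0,"ax":0,"ay":0,"az":0,"gripper":1}]}}

```text
clock: 11.92
position: [559.2, -115.2, 56.3]
ee_rot: [0.707, -0.707, 0.001, -0.0]
contact_force: [1.3, -0.1, 3.1]
gripper_width: 0.0
grasp_force: 1.5
```

Call:
{"api": "send_rows", "payload": {"targets": [{"x":0,"y":0,"z":0.1,"ax":0,"ay":0,"az":0,"gripper":1},{"x":0,"y":0,"z":0,"ax":0,"ay":0,"az":0,"gripper":1},{"x":0,"y":0,"z":0,"ax":0,"ay":0,"az":0,"gripper":1}]}}

```text
clock: 12.17
position: [559.5, -115.1, 55.4]
ee_rot: [0.707, -0.707, 0.001, -0.001]
contact_force: [2.5, -0.5, 5.0]
gripper_width: 0.0
grasp_force: 2.0
```

Call:
{"api": "send_rows", "payload": {"targets": [{"x":0,"y":0,"z":-0.8,"ax":0,"ay":0,"az":0,"gripper":1},{"x":0,"y":2.2,"z":0,"ax":0,"ay":0,"az":0,"gripper":1},{"x":0,"y":2.1,"z":0,"ax":0,"ay":0,"az":0,"gripper":1},{"x":0,"y":0,"z":0,"ax":0,"ay":0,"az":0,"gripper":1},{"x":0,"y":0,"z":0.4,"ax":0,"ay":0,"az":0,"gripper":1}]}}

```text
clock: 12.58
position: [513.8, -115.3, 59.3]
ee_rot: [-0.707, 0.707, 0.001, -0.001]
contact_force: [-3.8, 0.1, 6.6]
gripper_width: -0.2
grasp_force: 3.4
```

Call:
{"api": "send_rows", "payload": {"targets": [{"x":0,"y":0,"z":0.15,"ax":0,"ay":0,"az":0,"gripper":1},{"x":0,"y":0,"z":0,"ax":0,"ay":0,"az":0,"gripper":1},{"x":0,"y":0,"z":0.1,"ax":0,"ay":0,"az":0,"gripper":1},{"x":0,"y":0,"z":0,"ax":0,"ay":0,"az":0,"gripper":1},{"x":0,"y":0,"z":0,"ax":0,"ay":0,"az":0,"gripper":1}]}}

```text
clock: 13.0
position: [516.1, -115.1, 56.2]
ee_rot: [0.707, -0.707, 0.0, -0.0]
contact_force: [-0.4, -0.0, 0.5]
gripper_width: -0.1
grasp_force: 0.0
```

Call:
{"api": "send_rows", "payload": {"targets": [{"x":0,"y":0,"z":0.1,"ax":0,"ay":0,"az":0,"gripper":1},{"x":0,"y":0,"z":0,"ax":0,"ay":0,"az":0,"gripper":1},{"x":0,"y":0,"z":0,"ax":0,"ay":0,"az":0,"gripper":1}]}}

```text
clock: 13.25
position: [515.8, -115.1, 55.4]
ee_rot: [0.707, -0.707, 0.0, -0.0]
contact_force: [0.5, -0.7, 0.7]
gripper_width: 0.1
grasp_force: 0.4
```

```bash
python3 -c "
from h import *
print(cup()[0])"
```

```text
{'base': array([-5.00000e-04, -9.00000e-04,  4.54928e+01]), 'nb': 33342, 'rim': array([ 8.50000e-03, -5.53000e-02,  5.33426e+01]), 'n': 1925, 'tilt_deg': array([ 0.52, -3.12]), 'height': np.float64(7.85)}
```

Call:
{"api": "send_rows", "payload": {"targets": [{"x":0,"y":0,"z":-1,"ax":0,"ay":0,"az":0,"gripper":1},{"x":-1.5,"y":-2.1,"z":-1.5,"ax":0,"ay":0,"az":0,"gripper":1},{"x":-1.5,"y":0,"z":-1,"ax":0,"ay":0,"az":0,"gripper":1},{"x":0,"y":0,"z":0,"ax":0,"ay":0,"az":0,"gripper":1},{"x":0,"y":0,"z":0,"ax":0,"ay":0,"az":0,"gripper":1}]}}

```text
clock: 13.72
position: [536.8, -84.6, 91.3]
ee_rot: [0.707, -0.707, 0.0, -0.001]
contact_force: [-0.0, -0.2, 0.1]
gripper_width: 0.1
grasp_force: 0.0
```

```bash
python3 -c "
from h import *
print(arm.read_state()['position'])
o,p=cup();print(o)
m,p,d=look('wrist');P=cloud(m,d);dx=P[...,0]-536.6;dy=P[...,1]+115.2;r=np.hypot(dx,dy);a=np.degrees(np.arctan2(dy,dx))
for b in range(-180,180,30):
  k=(r>17)&(r<27)&(a>=b)&(a<b+30)&(d>0)
  print(b+15,k.sum(),np.percentile(P[k][:,2],[10,50,90]).round(1))
"
```

```text
[536.81926377 -84.60056085  91.31526571]
{'base': array([-6.00000e-04, -8.00000e-04,  4.55454e+01]), 'nb': 32489, 'rim': array([-2.31000e-02, -8.50000e-03,  5.44504e+01]), 'n': 1851, 'tilt_deg': array([-1.29, -0.44]), 'height': np.float64(8.91)}
-165 343 [52.5 55.4 56.5]
-135 353 [52.3 55.2 56.4]
-105 364 [52.2 55.  56.2]
-75 360 [51.7 54.6 55.8]
-45 347 [51.6 54.1 55.5]
-15 348 [51.3 53.7 55.4]
15 341 [51.3 53.6 55.3]
45 2876 [ 55.1 170.9 183.9]
75 3498 [ 55.9 139.3 176.3]
105 3911 [ 97.4 142.2 177. ]
135 3833 [133.2 170.6 183.9]
165 382 [ 52.5  55.5 185.5]
```

The -x side of the rim is at about 56 and the +x side at about 55, a tilt of 1.3°. Continuing on -x.

Call:
{"api": "send_rows", "payload": {"targets": [{"x":1.5,"y":1.1,"z":0,"ax":0,"ay":0,"az":0,"gripper":1},{"x":1.55,"y":1.05,"z":0.5,"ax":0,"ay":0,"az":0,"gripper":1},{"x":0,"y":0,"z":1.2,"ax":0,"ay":0,"az":0,"gripper":1},{"x":0,"y":0,"z":1.2,"ax":0,"ay":0,"az":0,"gripper":1},{"x":0,"y":0,"z":0,"ax":0,"ay":0,"az":0,"gripper":1}]}}

```text
clock: 14.23
position: [512.2, -116.6, 58.9]
ee_rot: [-0.706, 0.708, 0.002, -0.002]
contact_force: [-0.0, 0.1, 0.7]
gripper_width: 0.0
grasp_force: 0.0
```

Call:
{"api": "send_rows", "payload": {"targets": [{"x":0,"y":0,"z":0.2,"ax":0,"ay":0,"az":0,"gripper":1},{"x":0,"y":0,"z":0.15,"ax":0,"ay":0,"az":0,"gripper":1},{"x":0,"y":0,"z":0.1,"ax":0,"ay":0,"az":0,"gripper":1},{"x":0,"y":0,"z":0,"ax":0,"ay":0,"az":0,"gripper":1},{"x":0,"y":0,"z":0,"ax":0,"ay":0,"az":0,"gripper":1}]}}

```text
clock: 14.65
position: [515.2, -115.6, 57.3]
ee_rot: [0.707, -0.707, 0.0, -0.0]
contact_force: [0.1, 0.2, -0.0]
gripper_width: 0.1
grasp_force: 0.0
```

Call:
{"api": "send_rows", "payload": {"targets": [{"x":0,"y":0,"z":0.1,"ax":0,"ay":0,"az":0,"gripper":1},{"x":0,"y":0,"z":0.1,"ax":0,"ay":0,"az":0,"gripper":1},{"x":0,"y":0,"z":0,"ax":0,"ay":0,"az":0,"gripper":1},{"x":0,"y":0,"z":0,"ax":0,"ay":0,"az":0,"gripper":1}]}}

```text
clock: 14.98
position: [515.1, -115.6, 55.0]
ee_rot: [0.707, -0.707, 0.0, -0.0]
contact_force: [0.6, -0.1, 0.8]
gripper_width: -0.2
grasp_force: 0.4
```

Call:
{"api": "send_rows", "payload": {"targets": [{"x":0,"y":0,"z":0.1,"ax":0,"ay":0,"az":0,"gripper":1},{"x":0,"y":0,"z":0,"ax":0,"ay":0,"az":0,"gripper":1},{"x":0,"y":0,"z":0,"ax":0,"ay":0,"az":0,"gripper":1}]}}

```text
clock: 15.23
position: [514.9, -115.7, 54.0]
ee_rot: [0.707, -0.707, -0.0, 0.0]
contact_force: [-0.9, -0.4, 3.7]
gripper_width: -0.1
grasp_force: 1.3
```

Call:
{"api": "send_rows", "payload": {"targets": [{"x":0,"y":0,"z":0.1,"ax":0,"ay":0,"az":0,"gripper":1},{"x":0,"y":0,"z":0,"ax":0,"ay":0,"az":0,"gripper":1},{"x":0,"y":0,"z":0,"ax":0,"ay":0,"az":0,"gripper":1}]}}

```text
clock: 15.48
position: [514.7, -115.7, 52.9]
ee_rot: [-0.707, 0.707, 0.0, -0.0]
contact_force: [-2.1, 0.9, 3.5]
gripper_width: -0.0
grasp_force: 1.7
```

Call:
{"api": "send_rows", "payload": {"targets": [{"x":0,"y":0,"z":-1,"ax":0,"ay":0,"az":0,"gripper":1},{"x":0,"y":-1.5,"z":0,"ax":0,"ay":0,"az":0,"gripper":1},{"x":0,"y":-1.5,"z":0,"ax":0,"ay":0,"az":0,"gripper":1},{"x":0,"y":-1.3,"z":0,"ax":0,"ay":0,"az":0,"gripper":1},{"x":0,"y":0,"z":0,"ax":0,"ay":0,"az":0,"gripper":1}]}}

```text
clock: 15.9
position: [561.2, -115.6, 63.6]
ee_rot: [0.707, -0.707, 0.002, -0.001]
contact_force: [-0.6, -0.0, 0.4]
gripper_width: 0.1
grasp_force: 0.0
```

Call:
{"api": "send_rows", "payload": {"targets": [{"x":0,"y":0,"z":0,"ax":0,"ay":0,"az":0,"gripper":1},{"x":0,"y":0,"z":0.3,"ax":0,"ay":0,"az":0,"gripper":1},{"x":0,"y":0,"z":0.3,"ax":0,"ay":0,"az":0,"gripper":1},{"x":0,"y":0,"z":0.2,"ax":0,"ay":0,"az":0,"gripper":1},{"x":0,"y":0,"z":0,"ax":0,"ay":0,"az":0,"gripper":1}]}}

```text
clock: 16.32
position: [557.2, -115.7, 54.4]
ee_rot: [-0.707, 0.707, 0.0, -0.0]
contact_force: [-0.2, 0.0, -0.1]
gripper_width: -0.0
grasp_force: 0.0
```

Call:
{"api": "send_rows", "payload": {"targets": [{"x":0,"y":0,"z":0,"ax":0,"ay":0,"az":0,"gripper":1},{"x":0,"y":0,"z":0.1,"ax":0,"ay":0,"az":0,"gripper":1},{"x":0,"y":0,"z":0.1,"ax":0,"ay":0,"az":0,"gripper":1},{"x":0,"y":0,"z":0,"ax":0,"ay":0,"az":0,"gripper":1},{"x":0,"y":0,"z":0,"ax":0,"ay":0,"az":0,"gripper":1}]}}

```text
clock: 16.73
position: [558.3, -115.7, 53.3]
ee_rot: [0.707, -0.707, 0.0, -0.0]
contact_force: [0.1, 0.2, 1.9]
gripper_width: 0.2
grasp_force: 1.3
```

Call:
{"api": "send_rows", "payload": {"targets": [{"x":0,"y":0,"z":0.1,"ax":0,"ay":0,"az":0,"gripper":1},{"x":0,"y":0,"z":0,"ax":0,"ay":0,"az":0,"gripper":1},{"x":0,"y":0,"z":0,"ax":0,"ay":0,"az":0,"gripper":1}]}}

```text
clock: 16.98
position: [558.6, -115.7, 52.3]
ee_rot: [0.707, -0.707, 0.001, -0.0]
contact_force: [0.0, 0.1, 3.9]
gripper_width: 0.3
grasp_force: 2.0
```

Call:
{"api": "send_rows", "payload": {"targets": [{"x":0,"y":0,"z":0.1,"ax":0,"ay":0,"az":0,"gripper":1},{"x":0,"y":0,"z":0,"ax":0,"ay":0,"az":0,"gripper":1},{"x":0,"y":0,"z":0,"ax":0,"ay":0,"az":0,"gripper":1}]}}

```text
clock: 17.23
position: [558.7, -115.7, 51.3]
ee_rot: [0.707, -0.707, 0.001, -0.001]
contact_force: [1.4, -0.6, 4.1]
gripper_width: -0.1
grasp_force: 2.1
```

Call:
{"api": "send_rows", "payload": {"targets": [{"x":0,"y":0,"z":-1.2,"ax":0,"ay":0,"az":0,"gripper":1},{"x":0,"y":1.5,"z":0,"ax":0,"ay":0,"az":0,"gripper":1},{"x":0,"y":1.5,"z":0,"ax":0,"ay":0,"az":0,"gripper":1},{"x":0,"y":1.3,"z":0,"ax":0,"ay":0,"az":0,"gripper":1},{"x":0,"y":0,"z":0,"ax":0,"ay":0,"az":0,"gripper":1}]}}

```text
clock: 17.65
position: [511.1, -115.6, 61.8]
ee_rot: [-0.707, 0.708, 0.002, -0.002]
contact_force: [-0.4, 0.2, -0.8]
gripper_width: 0.2
grasp_force: 0.0
```

Call:
{"api": "send_rows", "payload": {"targets": [{"x":0,"y":0,"z":0,"ax":0,"ay":0,"az":0,"gripper":1},{"x":0,"y":0,"z":0.4,"ax":0,"ay":0,"az":0,"gripper":1},{"x":0,"y":0,"z":0.4,"ax":0,"ay":0,"az":0,"gripper":1},{"x":0,"y":0,"z":0,"ax":0,"ay":0,"az":0,"gripper":1},{"x":0,"y":0,"z":0,"ax":0,"ay":0,"az":0,"gripper":1}]}}

```text
clock: 18.07
position: [515.0, -115.7, 54.2]
ee_rot: [0.707, -0.707, -0.0, 0.0]
contact_force: [0.0, -0.1, 0.1]
gripper_width: -0.3
grasp_force: 0.0
```

Call:
{"api": "send_rows", "payload": {"targets": [{"x":0,"y":0,"z":0.1,"ax":0,"ay":0,"az":0,"gripper":1},{"x":0,"y":0,"z":0.1,"ax":0,"ay":0,"az":0,"gripper":1},{"x":0,"y":0,"z":0,"ax":0,"ay":0,"az":0,"gripper":1},{"x":0,"y":0,"z":0,"ax":0,"ay":0,"az":0,"gripper":1}]}}

```text
clock: 18.4
position: [515.1, -115.6, 52.9]
ee_rot: [-0.707, 0.707, -0.0, 0.0]
contact_force: [0.1, -0.5, -0.6]
gripper_width: 0.0
grasp_force: 0.0
```

Call:
{"api": "send_rows", "payload": {"targets": [{"x":0,"y":0,"z":0.1,"ax":0,"ay":0,"az":0,"gripper":1},{"x":0,"y":0,"z":0.05,"ax":0,"ay":0,"az":0,"gripper":1},{"x":0,"y":0,"z":0,"ax":0,"ay":0,"az":0,"gripper":1},{"x":0,"y":0,"z":0,"ax":0,"ay":0,"az":0,"gripper":1}]}}

```text
clock: 18.73
position: [514.9, -115.7, 51.7]
ee_rot: [-0.707, 0.707, 0.0, -0.0]
contact_force: [-0.6, -0.3, 4.7]
gripper_width: -0.0
grasp_force: 2.0
```

Call:
{"api": "send_rows", "payload": {"targets": [{"x":0,"y":0,"z":0.07,"ax":0,"ay":0,"az":0,"gripper":1},{"x":0,"y":0,"z":0,"ax":0,"ay":0,"az":0,"gripper":1},{"x":0,"y":0,"z":0,"ax":0,"ay":0,"az":0,"gripper":1}]}}

```text
clock: 18.98
position: [514.8, -115.7, 50.7]
ee_rot: [-0.707, 0.707, 0.0, -0.0]
contact_force: [-2.4, 1.6, 3.5]
gripper_width: 0.0
grasp_force: 2.1
```

Call:
{"api": "send_rows", "payload": {"targets": [{"x":0,"y":0,"z":0.07,"ax":0,"ay":0,"az":0,"gripper":1},{"x":0,"y":0,"z":0,"ax":0,"ay":0,"az":0,"gripper":1},{"x":0,"y":0,"z":0,"ax":0,"ay":0,"az":0,"gripper":1}]}}

```text
clock: 19.23
position: [514.7, -115.7, 49.9]
ee_rot: [-0.707, 0.707, 0.0, -0.0]
contact_force: [-2.3, 0.0, 3.8]
gripper_width: -0.4
grasp_force: 2.0
```

Call:
{"api": "send_rows", "payload": {"targets": [{"x":0,"y":0,"z":-1.2,"ax":0,"ay":0,"az":0,"gripper":1},{"x":0,"y":-1.5,"z":0,"ax":0,"ay":0,"az":0,"gripper":1},{"x":0,"y":-1.5,"z":0,"ax":0,"ay":0,"az":0,"gripper":1},{"x":0,"y":-1.3,"z":0,"ax":0,"ay":0,"az":0,"gripper":1},{"x":0,"y":0,"z":0,"ax":0,"ay":0,"az":0,"gripper":1}]}}

```text
clock: 19.65
position: [561.0, -115.5, 61.8]
ee_rot: [0.707, -0.707, 0.001, -0.001]
contact_force: [0.7, 0.6, -0.7]
gripper_width: 0.2
grasp_force: 0.0
```

Call:
{"api": "send_rows", "payload": {"targets": [{"x":0,"y":0,"z":0,"ax":0,"ay":0,"az":0,"gripper":1},{"x":0,"y":0,"z":0.4,"ax":0,"ay":0,"az":0,"gripper":1},{"x":0,"y":0,"z":0.4,"ax":0,"ay":0,"az":0,"gripper":1},{"x":0,"y":0,"z":0.2,"ax":0,"ay":0,"az":0,"gripper":1},{"x":0,"y":0,"z":0,"ax":0,"ay":0,"az":0,"gripper":1}]}}

```text
clock: 20.07
position: [557.1, -115.7, 51.3]
ee_rot: [-0.707, 0.707, 0.001, -0.001]
contact_force: [-0.0, -0.1, -0.1]
gripper_width: 0.1
grasp_force: 0.0
```

Call:
{"api": "send_rows", "payload": {"targets": [{"x":0,"y":0,"z":0,"ax":0,"ay":0,"az":0,"gripper":1},{"x":0,"y":0,"z":0.08,"ax":0,"ay":0,"az":0,"gripper":1},{"x":0,"y":0,"z":0,"ax":0,"ay":0,"az":0,"gripper":1},{"x":0,"y":0,"z":0,"ax":0,"ay":0,"az":0,"gripper":1}]}}

```text
clock: 20.4
position: [558.0, -115.7, 51.3]
ee_rot: [-0.707, 0.707, -0.0, 0.0]
contact_force: [0.5, -0.5, -0.4]
gripper_width: 0.1
grasp_force: 0.0
```

Call:
{"api": "send_rows", "payload": {"targets": [{"x":0,"y":0,"z":0.08,"ax":0,"ay":0,"az":0,"gripper":1},{"x":0,"y":0,"z":0,"ax":0,"ay":0,"az":0,"gripper":1},{"x":0,"y":0,"z":0,"ax":0,"ay":0,"az":0,"gripper":1}]}}

```text
clock: 20.65
position: [558.3, -115.7, 50.8]
ee_rot: [0.707, -0.707, 0.0, -0.0]
contact_force: [0.3, -0.5, 1.4]
gripper_width: 0.4
grasp_force: 0.9
```

Call:
{"api": "send_rows", "payload": {"targets": [{"x":0,"y":0,"z":0.08,"ax":0,"ay":0,"az":0,"gripper":1},{"x":0,"y":0,"z":0,"ax":0,"ay":0,"az":0,"gripper":1},{"x":0,"y":0,"z":0,"ax":0,"ay":0,"az":0,"gripper":1}]}}

```text
clock: 20.9
position: [558.4, -115.7, 50.0]
ee_rot: [0.707, -0.707, 0.0, -0.0]
contact_force: [0.5, -0.1, 3.6]
gripper_width: -0.6
grasp_force: 1.8
```

Call:
{"api": "send_rows", "payload": {"targets": [{"x":0,"y":0,"z":0.05,"ax":0,"ay":0,"az":0,"gripper":1},{"x":0,"y":0,"z":0,"ax":0,"ay":0,"az":0,"gripper":1},{"x":0,"y":0,"z":0,"ax":0,"ay":0,"az":0,"gripper":1}]}}

```text
clock: 21.15
position: [558.5, -115.7, 49.6]
ee_rot: [0.707, -0.707, 0.0, -0.0]
contact_force: [-1.1, 0.1, 5.1]
gripper_width: -0.3
grasp_force: 2.5
```

Call:
{"api": "send_rows", "payload": {"targets": [{"x":0,"y":0,"z":0.05,"ax":0,"ay":0,"az":0,"gripper":1},{"x":0,"y":0,"z":0,"ax":0,"ay":0,"az":0,"gripper":1},{"x":0,"y":0,"z":0,"ax":0,"ay":0,"az":0,"gripper":1}]}}

```text
clock: 21.4
position: [558.6, -115.7, 49.3]
ee_rot: [0.707, -0.707, 0.001, -0.0]
contact_force: [-0.6, -0.2, 6.5]
gripper_width: -0.3
grasp_force: 3.3
```

Call:
{"api": "send_rows", "payload": {"targets": [{"x":0,"y":0,"z":0.05,"ax":0,"ay":0,"az":0,"gripper":1},{"x":0,"y":0,"z":0,"ax":0,"ay":0,"az":0,"gripper":1},{"x":0,"y":0,"z":0,"ax":0,"ay":0,"az":0,"gripper":1}]}}

```text
clock: 21.65
position: [558.6, -115.7, 49.3]
ee_rot: [0.707, -0.707, 0.001, -0.0]
contact_force: [-1.4, 0.0, 9.4]
gripper_width: -0.2
grasp_force: 4.5
```

Call:
{"api": "send_rows", "payload": {"targets": [{"x":0,"y":0,"z":0.05,"ax":0,"ay":0,"az":0,"gripper":1},{"x":0,"y":0,"z":0,"ax":0,"ay":0,"az":0,"gripper":1},{"x":0,"y":0,"z":0,"ax":0,"ay":0,"az":0,"gripper":1}]}}

```text
clock: 21.9
position: [558.6, -115.7, 49.3]
ee_rot: [0.707, -0.707, 0.001, -0.0]
contact_force: [-2.2, 0.6, 11.6]
gripper_width: 0.2
grasp_force: 5.8
```

The +x side is on the stop at TCP z 49.3, as the depth image suggested. Now the -x side, in steps, until it stops too.

Call:
{"api": "send_rows", "payload": {"targets": [{"x":0,"y":0,"z":-1.2,"ax":0,"ay":0,"az":0,"gripper":1},{"x":0,"y":1.5,"z":0,"ax":0,"ay":0,"az":0,"gripper":1},{"x":0,"y":1.5,"z":0,"ax":0,"ay":0,"az":0,"gripper":1},{"x":0,"y":1.3,"z":0,"ax":0,"ay":0,"az":0,"gripper":1},{"x":0,"y":0,"z":0,"ax":0,"ay":0,"az":0,"gripper":1}]}}

```text
clock: 22.32
position: [511.3, -115.6, 58.6]
ee_rot: [-0.707, 0.708, 0.002, -0.001]
contact_force: [-0.9, 0.0, 0.3]
gripper_width: 0.3
grasp_force: 0.0
```

Call:
{"api": "send_rows", "payload": {"targets": [{"x":0,"y":0,"z":0,"ax":0,"ay":0,"az":0,"gripper":1},{"x":0,"y":0,"z":0.4,"ax":0,"ay":0,"az":0,"gripper":1},{"x":0,"y":0,"z":0.3,"ax":0,"ay":0,"az":0,"gripper":1},{"x":0,"y":0,"z":0,"ax":0,"ay":0,"az":0,"gripper":1},{"x":0,"y":0,"z":0,"ax":0,"ay":0,"az":0,"gripper":1}]}}

```text
clock: 22.73
position: [515.2, -115.6, 52.0]
ee_rot: [0.707, -0.707, -0.0, 0.0]
contact_force: [0.5, -0.7, -0.6]
gripper_width: -0.1
grasp_force: 0.0
```

Call:
{"api": "send_rows", "payload": {"targets": [{"x":0,"y":0,"z":0.1,"ax":0,"ay":0,"az":0,"gripper":1},{"x":0,"y":0,"z":0,"ax":0,"ay":0,"az":0,"gripper":1},{"x":0,"y":0,"z":0.1,"ax":0,"ay":0,"az":0,"gripper":1},{"x":0,"y":0,"z":0,"ax":0,"ay":0,"az":0,"gripper":1},{"x":0,"y":0,"z":0,"ax":0,"ay":0,"az":0,"gripper":1}]}}

```text
clock: 23.15
position: [515.0, -115.7, 50.7]
ee_rot: [-0.707, 0.707, -0.0, 0.0]
contact_force: [0.1, -0.7, 0.6]
gripper_width: -0.4
grasp_force: 0.0
```

Call:
{"api": "send_rows", "payload": {"targets": [{"x":0,"y":0,"z":0.08,"ax":0,"ay":0,"az":0,"gripper":1},{"x":0,"y":0,"z":0,"ax":0,"ay":0,"az":0,"gripper":1},{"x":0,"y":0,"z":0,"ax":0,"ay":0,"az":0,"gripper":1}]}}

```text
clock: 23.4
position: [515.1, -115.7, 49.9]
ee_rot: [0.707, -0.707, 0.0, -0.0]
contact_force: [-0.6, 0.4, -0.3]
gripper_width: 0.2
grasp_force: 0.1
```

Call:
{"api": "send_rows", "payload": {"targets": [{"x":0,"y":0,"z":0.06,"ax":0,"ay":0,"az":0,"gripper":1},{"x":0,"y":0,"z":0,"ax":0,"ay":0,"az":0,"gripper":1},{"x":0,"y":0,"z":0.05,"ax":0,"ay":0,"az":0,"gripper":1},{"x":0,"y":0,"z":0,"ax":0,"ay":0,"az":0,"gripper":1},{"x":0,"y":0,"z":0,"ax":0,"ay":0,"az":0,"gripper":1}]}}

```text
clock: 23.82
position: [515.0, -115.7, 49.3]
ee_rot: [0.707, -0.707, 0.0, 0.0]
contact_force: [-1.7, 0.6, 4.5]
gripper_width: 0.3
grasp_force: 2.6
```

Call:
{"api": "send_rows", "payload": {"targets": [{"x":0,"y":0,"z":0.08,"ax":0,"ay":0,"az":0,"gripper":1},{"x":0,"y":0,"z":0,"ax":0,"ay":0,"az":0,"gripper":1},{"x":0,"y":0,"z":0,"ax":0,"ay":0,"az":0,"gripper":1}]}}

```text
clock: 24.07
position: [515.0, -115.7, 49.2]
ee_rot: [0.707, -0.707, 0.0, 0.0]
contact_force: [-3.4, 1.4, 10.1]
gripper_width: -0.4
grasp_force: 5.1
```

Call:
{"api": "send_rows", "payload": {"targets": [{"x":0,"y":0,"z":0.08,"ax":0,"ay":0,"az":0,"gripper":1},{"x":0,"y":0,"z":0,"ax":0,"ay":0,"az":0,"gripper":1},{"x":0,"y":0,"z":0,"ax":0,"ay":0,"az":0,"gripper":1}]}}

```text
clock: 24.32
position: [515.0, -115.7, 49.2]
ee_rot: [0.707, -0.707, 0.0, 0.0]
contact_force: [-5.5, 1.1, 14.9]
gripper_width: -0.1
grasp_force: 7.6
```

Both sides are on the stop (49.3 and 49.2). Now the final central push, with the fingers opened to about 36 mm to bridge the rim.

Call:
{"api": "send_rows", "payload": {"targets": [{"x":0,"y":0,"z":-1.2,"ax":0,"ay":0,"az":0,"gripper":1},{"x":0,"y":-1.1,"z":0,"ax":0,"ay":0,"az":0,"gripper":0.15},{"x":-0.04,"y":-1.07,"z":0,"ax":0,"ay":0,"az":0,"gripper":0.15},{"x":0,"y":0,"z":0,"ax":0,"ay":0,"az":0,"gripper":0.15},{"x":0,"y":0,"z":0,"ax":0,"ay":0,"az":0,"gripper":0.15}]}}

```text
clock: 24.73
position: [536.4, -115.2, 58.7]
ee_rot: [-0.707, 0.707, 0.0, -0.0]
contact_force: [-0.8, -0.5, -0.6]
gripper_width: 36.3
grasp_force: 0.0
```

Call:
{"api": "send_rows", "payload": {"targets": [{"x":0,"y":0,"z":0.4,"ax":0,"ay":0,"az":0,"gripper":0.15},{"x":0,"y":0,"z":0.3,"ax":0,"ay":0,"az":0,"gripper":0.15},{"x":0,"y":0,"z":0,"ax":0,"ay":0,"az":0,"gripper":0.15},{"x":0,"y":0,"z":0,"ax":0,"ay":0,"az":0,"gripper":0.15}]}}

```text
clock: 25.07
position: [536.0, -115.3, 51.6]
ee_rot: [-0.707, 0.707, 0.0, -0.0]
contact_force: [-0.1, 0.2, -0.1]
gripper_width: 36.3
grasp_force: 0.0
```

Call:
{"api": "send_rows", "payload": {"targets": [{"x":0,"y":0,"z":0.1,"ax":0,"ay":0,"az":0,"gripper":0.15},{"x":0,"y":0,"z":0.1,"ax":0,"ay":0,"az":0,"gripper":0.15},{"x":0,"y":0,"z":0,"ax":0,"ay":0,"az":0,"gripper":0.15},{"x":0,"y":0,"z":0,"ax":0,"ay":0,"az":0,"gripper":0.15}]}}

```text
clock: 25.4
position: [536.7, -115.3, 50.1]
ee_rot: [-0.707, 0.707, 0.0, -0.0]
contact_force: [-0.3, -0.5, 0.5]
gripper_width: 36.5
grasp_force: 0.0
```

Call:
{"api": "send_rows", "payload": {"targets": [{"x":0,"y":0,"z":0.1,"ax":0,"ay":0,"az":0,"gripper":0.15},{"x":0,"y":0,"z":0,"ax":0,"ay":0,"az":0,"gripper":0.15},{"x":0,"y":0,"z":0.1,"ax":0,"ay":0,"az":0,"gripper":0.15},{"x":0,"y":0,"z":0,"ax":0,"ay":0,"az":0,"gripper":0.15},{"x":0,"y":0,"z":0,"ax":0,"ay":0,"az":0,"gripper":0.15}]}}

```text
clock: 25.82
position: [536.8, -115.3, 48.2]
ee_rot: [0.707, -0.707, 0.0, -0.0]
contact_force: [0.1, 0.4, 1.1]
gripper_width: 36.0
grasp_force: 0.4
```

Call:
{"api": "send_rows", "payload": {"targets": [{"x":0,"y":0,"z":0.1,"ax":0,"ay":0,"az":0,"gripper":0.15},{"x":0,"y":0,"z":0,"ax":0,"ay":0,"az":0,"gripper":0.15},{"x":0,"y":0,"z":0,"ax":0,"ay":0,"az":0,"gripper":0.15}]}}

```text
clock: 26.07
position: [536.9, -115.3, 48.2]
ee_rot: [0.707, -0.707, 0.0, -0.0]
contact_force: [-1.5, 0.7, 7.2]
gripper_width: 36.5
grasp_force: 3.5
```

Call:
{"api": "send_rows", "payload": {"targets": [{"x":0,"y":0,"z":0.07,"ax":0,"ay":0,"az":0,"gripper":0.15},{"x":0,"y":0,"z":0,"ax":0,"ay":0,"az":0,"gripper":0.15},{"x":0,"y":0,"z":0,"ax":0,"ay":0,"az":0,"gripper":0.15}]}}

```text
clock: 26.32
position: [536.9, -115.3, 48.2]
ee_rot: [0.707, -0.707, 0.0, -0.0]
contact_force: [-3.1, 2.5, 10.8]
gripper_width: 36.5
grasp_force: 5.5
```

Call:
{"api": "send_rows", "payload": {"targets": [{"x":0,"y":0,"z":0.08,"ax":0,"ay":0,"az":0,"gripper":0.15},{"x":0,"y":0,"z":0,"ax":0,"ay":0,"az":0,"gripper":0.15},{"x":0,"y":0,"z":0,"ax":0,"ay":0,"az":0,"gripper":0.15},{"x":0,"y":0,"z":0,"ax":0,"ay":0,"az":0,"gripper":0.15},{"x":0,"y":0,"z":0,"ax":0,"ay":0,"az":0,"gripper":0.15}]}}

```text
clock: 26.73
position: [536.9, -115.3, 48.2]
ee_rot: [0.707, -0.707, 0.0, -0.0]
contact_force: [-5.1, 2.4, 15.4]
gripper_width: 36.1
grasp_force: 7.8
```

Call:
{"api": "send_rows", "payload": {"targets": [{"x":0,"y":0,"z":0.02,"ax":0,"ay":0,"az":0,"gripper":0.15},{"x":0,"y":0,"z":0,"ax":0,"ay":0,"az":0,"gripper":0.15},{"x":0,"y":0,"z":0,"ax":0,"ay":0,"az":0,"gripper":0.15},{"x":0,"y":0,"z":0,"ax":0,"ay":0,"az":0,"gripper":0.15},{"x":0,"y":0,"z":0,"ax":0,"ay":0,"az":0,"gripper":0.15}]}}

```text
clock: 27.15
position: [536.9, -115.3, 48.1]
ee_rot: [0.707, -0.707, 0.0, -0.0]
contact_force: [-4.4, 2.3, 16.1]
gripper_width: 36.5
grasp_force: 8.3
```

Call:
{"api": "send_rows", "payload": {"targets": [{"x":0,"y":0,"z":0,"ax":0,"ay":0,"az":0,"gripper":0.15},{"x":0,"y":0,"z":0,"ax":0,"ay":0,"az":0,"gripper":0.15},{"x":0,"y":0,"z":0,"ax":0,"ay":0,"az":0,"gripper":0.15},{"x":0,"y":0,"z":0,"ax":0,"ay":0,"az":0,"gripper":0.15},{"x":0,"y":0,"z":0,"ax":0,"ay":0,"az":0,"gripper":0.15}]}}

```text
clock: 27.57
position: [536.9, -115.3, 48.1]
ee_rot: [0.707, -0.707, 0.001, -0.0]
contact_force: [-5.3, 1.9, 16.4]
gripper_width: 36.4
grasp_force: 8.3
```

The push held steady at about 16 N for over a second. Rising and checking the seat.

Call:
{"api": "send_rows", "payload": {"targets": [{"x":0,"y":0,"z":-0.5,"ax":0,"ay":0,"az":0,"gripper":0.15},{"x":0,"y":0,"z":-2,"ax":0,"ay":0,"az":0,"gripper":0.15},{"x":-2,"y":0,"z":-2,"ax":0,"ay":0,"az":0,"gripper":0.15},{"x":-3,"y":0,"z":-2,"ax":0,"ay":0,"az":0,"gripper":0.15},{"x":-2,"y":0,"z":-2,"ax":0,"ay":0,"az":0,"gripper":0.15}]}}

```text
clock: 27.98
position: [536.4, -44.2, 131.1]
ee_rot: [-0.707, 0.707, 0.0, -0.0]
contact_force: [0.2, 0.4, -0.5]
gripper_width: 36.1
grasp_force: 0.0
```

Call:
{"api": "send_rows", "payload": {"targets": [{"x":0,"y":0,"z":0,"ax":0,"ay":0,"az":0,"gripper":0.15},{"x":0,"y":0,"z":0,"ax":0,"ay":0,"az":0,"gripper":0.15},{"x":0,"y":0,"z":0,"ax":0,"ay":0,"az":0,"gripper":0.15},{"x":0,"y":0,"z":0,"ax":0,"ay":0,"az":0,"gripper":0.15}]}}

```text
clock: 28.32
position: [535.7, -46.0, 129.2]
ee_rot: [-0.707, 0.707, 0.001, -0.001]
contact_force: [0.9, 0.0, -1.0]
gripper_width: 36.5
grasp_force: 0.0
```

```bash
python3 -c "
from h import *
print(arm.read_state()['position'])
print(cup()[0])
m,p,d=look('wrist');P=cloud(m,d);dx=P[...,0]-536.6;dy=P[...,1]+115.2;r=np.hypot(dx,dy);a=np.degrees(np.arctan2(dy,dx))
for b in range(-180,180,30):
  k=(r>17)&(r<27)&(a>=b)&(a<b+30)&(d>0)
  print(b+15,k.sum(),np.percentile(P[k][:,2],[10,50,90]).round(1))
"
```

```text
[535.73773699 -45.98138721 129.15971809]
{'base': array([-7.00000e-04,  1.00000e-04,  4.55626e+01]), 'nb': 28152, 'rim': array([-4.00000e-04, -1.70000e-03,  4.89022e+01]), 'n': 1505, 'tilt_deg': array([ 0.02, -0.1 ]), 'height': np.float64(3.34)}
-165 273 [46.3 49.4 50.5]
-135 282 [46.3 49.1 50.5]
-105 295 [46.2 49.1 50.4]
-75 295 [46.2 49.1 50.6]
-45 286 [46.1 49.  50.6]
-15 280 [46.2 48.8 50.4]
15 257 [46.1 49.  50.3]
45 250 [46.2 48.9 50.4]
75 246 [46.4 49.  50.3]
105 250 [46.2 49.2 50.4]
135 252 [46.2 49.2 50.4]
165 260 [46.3 49.  50.5]
```

The rim is level all round (0.1°) and seated, so I'm handing in.

```bash
python3 -c "
from bench import arm
print(arm.job_done())"
```

```text
the job is handed in; nothing more can be done
None
```

The bearing cup is seated on the spacer ring about 18 mm below the mouth, square to within 0.1° in the final depth image. It took a steady final push of about 16 N, and the job is handed in at about 28 s on the robot's clock.

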